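# Open the paper-clip jar at the event desk

### The arm

A 6-joint arm with a two-finger parallel gripper is mounted at the origin on the work surface. World frame = base frame: x ahead of the robot, y to its left, z up, the work surface at z = 0. Lengths are in m, angles in rad, forces in N, time in s.
With the tool pointing down it reaches from about 0.35 to 0.875 m from the base axis. Payload 15.5 kg.
Tool frame: the origin (TCP) lies midway between the tips of the shut fingers; the grasp point (between the pads) lies 19 mm behind it (r.tcp_to_grasp is the distance from the TCP to the grasp point, in m); x points along the fingers, z is the direction in which the jaws open and shut, and the axes are right-handed (so a half turn about x gives the same grasp; the last joint's range is limited). The gripper opens to 85 mm and grips with 20 to 120 N. Pads are 22 mm wide; open, the fingers measure 114 mm over their backs; the gripper's body (76 mm by 85 mm) begins 54 mm behind the grasp point. The pads swing forward as they close: fully open they stand 13 mm farther back than shut.
Start: joints at [-0.096, 0.494, 1.345, -0, 1.302, -0.096], TCP at [0.625, 0, 0.231] pointing down, gripper open.
Joint ranges: [-2.91, 2.91], [-0.82, 2.16], [0.22, 2.67], [-1.22, 4.37], [0.12, 2.79], [-3.08, 3.08]. Speed limits (rad/s): [1.89, 1.89, 2.57, 3.01, 3.01, 3.01].

### API

Orientations are given as a unit quaternion [x, y, z, w].
In Python, from bench import r gives the robot as it stands.
- The arm moves only by the tool move_arm, never from a script. Its argument "increments" is a list of rows, each a list of 4 numbers: the shift along the tool's x, y, z in mm, then the turn about the tool's x in rad. In form: [[tx, ty, tz, yaw], ...]. A call has 1 to 20 rows; each row is the pose to reach, as a shift and turn from the pose measured when the call began, along the tool's axes at that moment; what a row does not reach only later rows make up. A row lasts 1/12 s, in which the tool goes at most 41.7 mm and 7.16 degrees, less where a joint would pass 70% of its speed; a pose out of reach is approached as far as the arm can. A call with a gripper value outside its range is refused whole. "fingers" is the finger opening in mm, from 0 to 85.4, set as the call begins (left out, the last holds). The fingers move at their own pace and stop on an object; "newtons" is the grip in N (left out, the last holds). Time passes only in rows, so rows that repeat a pose let the fingers close. It gives the time, the measured TCP pose, the force and the opening at its end, in the units of the state.
- r.get_obs(): the state, without advancing time (a new reading comes with each control period).
- r.grab_frame(name): name is "scene" or "side" or "wrist"; returns (picture, depth): 400x640x3 uint8, red, green, blue; 400x640 float32, m along the optical axis (not along the pixel's ray), 0 where there is no reading.
- r.get_calibration(name): a dict with "fovy" (degrees; the focal length in pixels is half the picture's height over the tangent of half this angle, whatever the lens; pixels are square), "cx", "cy" (the principal point, pixels), "camera_from_world" (4x4, takes a point from world to camera coordinates); the wrist camera has in their place "hand_eye" (4x4, takes a point from camera to tool coordinates, whose origin is the TCP and whose axes are the tool frame's). Camera axes: x right, y down, z forward; pixel columns grow to the right and rows downward; lengths in m; the calibration is good to about 2 mm. A picture is of the moment at which its call begins: read the wrist's pose just before it. get_calibration takes no time and is no camera call.
- r.close_job(): hands the job in, once; it reports no verdict.
The state is a dict: "time_s": time; "joints": joint angles; "joint_vel": joint speeds; "joint_efforts": joint torques, N m; "ee_pos": TCP position; "orientation": TCP orientation; "contact_force": force on the tool from outside, world axes, zero at the start; "torque": the same for the moment, N m; "grip_width": opening from 0.0 (shut) to 1.0 (fully open).
Only numpy, scipy, OpenCV 4.12 (cv2) and the standard library are available. Lean on these libraries where they do the work, as an engineer would, in place of code of your own. Each camera call takes 0.05 s, during which the arm holds its last target.

### The job

Open the jar of paper clips: unscrew its blue lid anticlockwise, taking fresh grips as needed, until it comes loose, and lift it off. Set the lid down flat, the right way up, on the middle of the round cork coaster, lowering it there rather than dropping it, and let go. Leave the red-lidded jar of pins alone.

Things in the scene. Friction and masses are not known exactly. Their poses are not given: they have to be found in the camera images.
- lid_center (a point): Centre (half-way up) of the blue screw lid: round, 58 mm across, 30 mm tall, 60 g, hollow below, gripped across any diameter from above. z up; x along the white stripe across its top (a half turn looks the same). Turns stiffly (0.12 N m), stays where left, does not rise as it turns. Shut, its x lies 132 degrees clockwise (from above) of the jar's x; inner lugs hold it down till loose.
- clip_jar: Clear jar of steel paper clips fixed to the desk, 68 mm wide, shoulder at 62 to 78 mm; origin at centre of underside, z up, x towards one of two opposite marks (white on the dark foot, blue on the shoulder). Shut lid spans 84 to 114 mm high, 1.5 mm play. Lid is loose once turned 132 degrees anticlockwise, stripe in line with marks (15 short will do; firm stop 12 past); 30 mm up it is clear.
- coaster: Round cork coaster fixed flat on the desk, 110 mm in diameter, 6 mm thick; origin at the centre of its underside. A lid standing on it has its centre 21 mm above this origin.
- pin_jar: Look-alike fixed jar of the same size, 114 mm tall with its lid, full of coloured round-headed pins, with a red lid; origin at the centre of its underside, on the desk. Not to be touched.
Things that resemble listed ones, but are neither listed nor needed, are in the scene too. What is meant by the part that bears lid_center is not turquoise, and is the larger of those in its own colour.

How it is judged:
On the way, in this order (a step that is already met when the one before it is completed fails the run):
1. the blue lid has been turned until its stripe is within 20 degrees of the jar's marks, still seated on the neck (angle between the x axis of lid_center and the x axis of clip_jar, either way round below 0.35 rad and z of lid_center in the frame of clip_jar below 0.105 m and horizontal distance between lid_center and clip_jar below 0.01 m), for 0.05 s.
2. the lid is lifted clear of the neck (z of lid_center in the frame of clip_jar above 0.128 m), for 0.05 s.
3. the lid, still held, is lowered to within 20 mm of the coaster's top, over it (horizontal distance between lid_center and coaster below 0.026 m and z of lid_center in the frame of coaster below 0.041 m and contact force between the fingers and blue_lid above 0.5 N), for 0.05 s.
At the end, for the whole second after the job is handed in: The blue lid stands at rest, released, right way up (within 10 degrees), flat on the coaster and wholly on it (centres within 26 mm, height within 5 mm) (horizontal distance between lid_center and coaster below 0.026 m and z of lid_center in the frame of coaster between 0.016 and 0.026 m and angle between lid_center's own z axis and vertical below 0.17 rad and linear speed of blue_lid below 0.02 m/s); the robot touches nothing.
It fails at once if the red-lidded jar is touched with more than 5 N (contact force between any of the fingers, the arm and pin_jar above 5 N).
It also fails if it takes over 45 s, if anything falls off the work surface, if the arm or the gripper's body presses on something with over 40 N, if the wrist force passes 120 N, or if a joint passes its speed limit or range.

## Working session

There is one attempt and no reset: what is moved stays moved. The work goes in short steps, Python scripts to look and compute and a tool call to move; the robot and the scene stay as the last step left them, time stands still between calls to the robot, and variables do not carry over. Pictures are saved under pics/ and viewed, and the job is handed in when it is done.

Besides the shell and the picture viewer there is one more tool, called after ">>>" by a JSON object that holds its "op" and its "data", one argument or row to a line. move_arm: Moves the arm, as the interface text tells. Its arguments: {"type":"object","properties":{"increments":{"type":"array","items":{"type":"array","items":{"type":"number"}}},"fingers":{"type":"number"},"newtons":{"type":"number"}},"required":["increments"]}

```bash
ls; mkdir -p pics; python3 - <<'E'
from bench import r
import cv2,numpy as np
o=r.get_obs();print(o)
for n in("scene","side","wrist"):
    p,d=r.grab_frame(n);c=r.get_calibration(n);print(n,c)
    cv2.imwrite(f"pics/{n}0.png",p[...,::-1]);np.savez(f"pics/{n}0.npz",p=p,d=d)
E
```

```text
pics
{'time_s': 0.0, 'joints': array([-9.55121028e-02,  4.94184435e-01,  1.34612739e+00, -2.02664097e-05,
        1.30250863e+00, -9.55062396e-02]), 'joint_vel': array([-3.11070055e-04, -8.50452126e-05,  1.22073957e-03, -7.83420019e-04,
        7.65379186e-04, -5.74336912e-04]), 'joint_efforts': array([-2.68344644e-03, -8.82162237e+01, -3.83866239e+01, -4.40739132e-04,
        1.02696815e-02,  1.38197843e-04]), 'ee_pos': array([6.24638635e-01, 2.36743107e-05, 2.30700746e-01]), 'orientation': array([3.46901298e-05, 7.07539424e-01, 3.43514931e-05, 7.06673872e-01]), 'contact_force': array([ 0.44617156, -1.17145232,  0.303722  ]), 'torque': array([0.0408957 , 0.0592183 , 0.02094855]), 'grip_width': 0.9996719189674255}
scene {'fovy': 57.7647520735765, 'cx': 320.0065626846031, 'cy': 195.76078607832562, 'camera_from_world': array([[ 0.60901837,  0.79311342,  0.00822924, -0.34679976],
       [ 0.45370618, -0.3398456 , -0.8238056 , -0.15833352],
       [-0.65057461,  0.5054464 , -0.56681267,  1.10085894],
       [ 0.        ,  0.        ,  0.        ,  1.        ]])}
side {'fovy': 51.944479359773716, 'cx': 316.87557068724976, 'cy': 203.26394090230332, 'camera_from_world': array([[ 0.75179358, -0.65935507,  0.00757011, -0.37281922],
       [-0.37087494, -0.43230648, -0.82192633,  0.26542205],
       [ 0.5452139 ,  0.61511137, -0.56954351,  0.62790442],
       [ 0.        ,  0.        ,  0.        ,  1.        ]])}
wrist {'fovy': 67.54699410626135, 'cx': 317.714562976741, 'cy': 196.31337100498573, 'hand_eye': array([[ 1.25419467e-03, -2.69683793e-01,  9.62948118e-01,
        -1.41663611e-01],
       [ 6.64598060e-05, -9.62948851e-01, -2.69684085e-01,
         6.95499980e-02],
       [ 9.99999211e-01,  4.02233688e-04, -1.18980219e-03,
         5.20384732e-04],
       [ 0.00000000e+00,  0.00000000e+00,  0.00000000e+00,
         1.00000000e+00]])}
```

View pics/scene0.png

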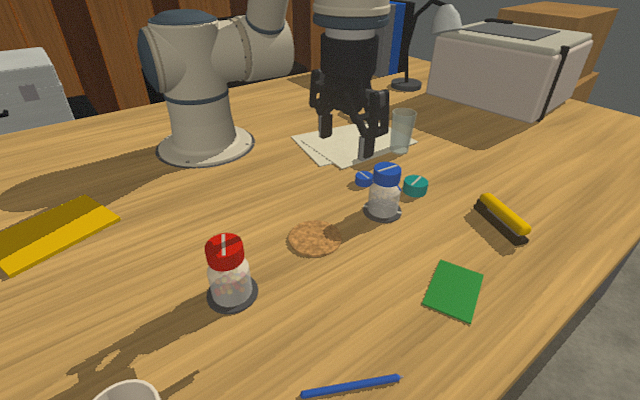

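View pics/side0.png

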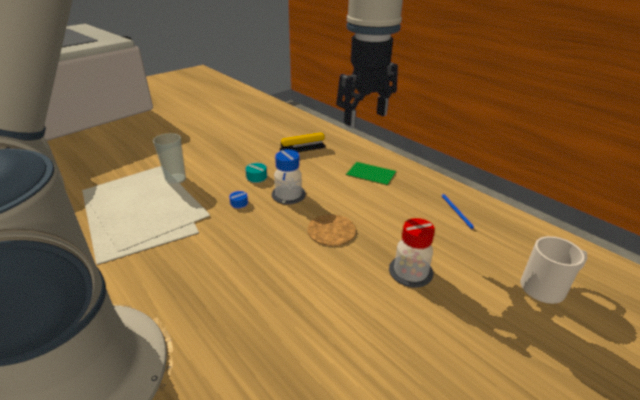

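View pics/wrist0.png

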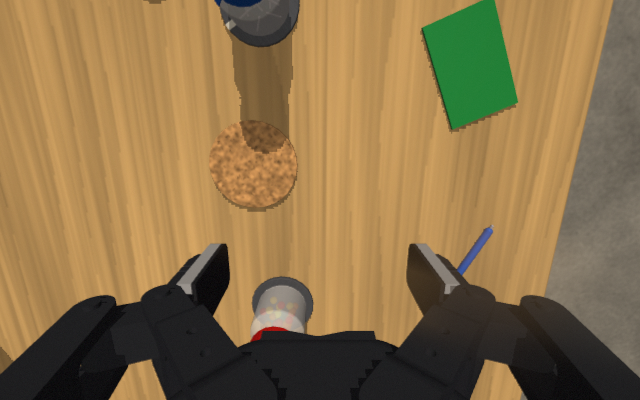

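Scene view: the blue candidates are the lid on the jar at scene (386,175) and a small loose blue cap at (364,178). The turquoise cap is at (415,185). The one meant is the larger blue one, on the jar. I'll confirm that in a crop and measure it.

```bash
cat > h.py <<'E'
import numpy as np,cv2
from bench import r
from scipy.spatial.transform import Rotation as R
def cam(n,obs=None):
    c=r.get_calibration(n);f=200/np.tan(np.radians(c["fovy"]/2))
    if "hand_eye" in c:
        T=np.eye(4);T[:3,:3]=R.from_quat(obs["orientation"]).as_matrix();T[:3,3]=obs["ee_pos"];W=T@c["hand_eye"]
    else: W=np.linalg.inv(c["camera_from_world"])
    return f,c["cx"],c["cy"],W
def plane(uv,z,C):
    f,cx,cy,W=C;uv=np.atleast_2d(uv).astype(float)
    d=np.c_[(uv[:,0]-cx)/f,(uv[:,1]-cy)/f,np.ones(len(uv))]@W[:3,:3].T;o=W[:3,3]
    return o+d*((z-o[2])/d[:,2])[:,None]
def proj(P,C):
    f,cx,cy,W=C;p=(np.atleast_2d(P)-W[:3,3])@W[:3,:3];return np.c_[p[:,0]/p[:,2]*f+cx,p[:,1]/p[:,2]*f+cy]
def blobs(p,lo,hi,amin=15):
    h=cv2.cvtColor(p,cv2.COLOR_RGB2HSV);m=cv2.inRange(h,lo,hi)
    n,l,s,c=cv2.connectedComponentsWithStats(m)
    return [(i,s[i],c[i]) for i in range(1,n) if s[i,4]>=amin],l
E
python3 - <<'E'
from h import *
o=r.get_obs()
for n in("scene","side"):
    p=np.load(f"pics/{n}0.npz")["p"];C=cam(n)
    for nm,lo,hi in(("blue",(108,120,50),(125,255,255)),("teal",(80,100,50),(100,255,255)),("red",(0,180,80),(6,255,255)),("cork",(8,120,120),(14,190,230))):
        b,l=blobs(p,lo,hi,60)
        for i,s,c in b:
            if c[1]>100: print(n,nm,s,c.round(1),"z.1:",plane(c,.1,C)[0].round(3),"z.006",plane(c,.006,C)[0].round(3))
    a=(340,140,450,235) if n=="scene" else(220,135,320,215)
    k=p[a[1]:a[3],a[0]:a[2]];cv2.imwrite(f"pics/crop_{n}.png",cv2.resize(k,None,fx=6,fy=6,interpolation=cv2.INTER_CUBIC)[...,::-1])
p=np.load("pics/wrist0.npz")["p"];C=cam("wrist",o)
h=cv2.cvtColor(p,cv2.COLOR_RGB2HSV);print(h[165,253],h[190,250])
for px,z in(((253.5,165),.006),((283,300),0),((262,20),0)):print(px,plane(px,z,C)[0].round(3))
E
```

```text
scene blue [356 162  45  25 729] [380.2 175.8] z.1: [0.561 0.165 0.1  ] z.006 [0.458 0.283 0.006]
scene blue [301 374  99  24 719] [349.4 385.8] z.1: [ 0.855 -0.18   0.1  ] z.006 [ 0.821 -0.143  0.006]
scene teal [403 175  25  22 408] [414.9 186.1] z.1: [0.632 0.192 0.1  ] z.006 [0.544 0.317 0.006]
scene red [ 205  233   39   38 1073] [224.3 252.3] z.1: [ 0.578 -0.197  0.1  ] z.006 [ 0.479 -0.164  0.006]
side blue [276 149  19  14  62] [285.2 156. ] z.1: [0.57  0.203 0.1  ] z.006 [0.674 0.344 0.006]
side blue [230 192  17  16  93] [237.4 198.8] z.1: [0.38  0.119 0.1  ] z.006 [0.448 0.244 0.006]
side blue [443 195  30  33  98] [457.3 211.1] z.1: [ 0.69  -0.204  0.1  ] z.006 [ 0.818 -0.143  0.006]
side teal [246 163  21  19 299] [256.  172.6] z.1: [0.47  0.183 0.1  ] z.006 [0.555 0.321 0.006]
side red [402 218  32  30 668] [417.6 233.6] z.1: [ 0.571 -0.196  0.1  ] z.006 [ 0.676 -0.133  0.006]
[ 15 151 164] [ 15 149 168]
(253.5, 165) [0.545 0.007 0.006]
(283, 300) [ 0.575 -0.189  0.   ]
(262, 20) [0.563 0.169 0.   ]
```

View crops.

View pics/crop_scene.png

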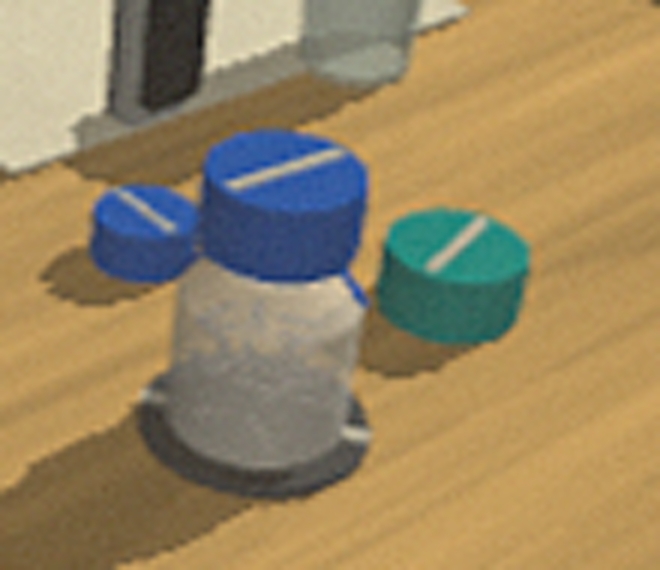

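View pics/crop_side.png

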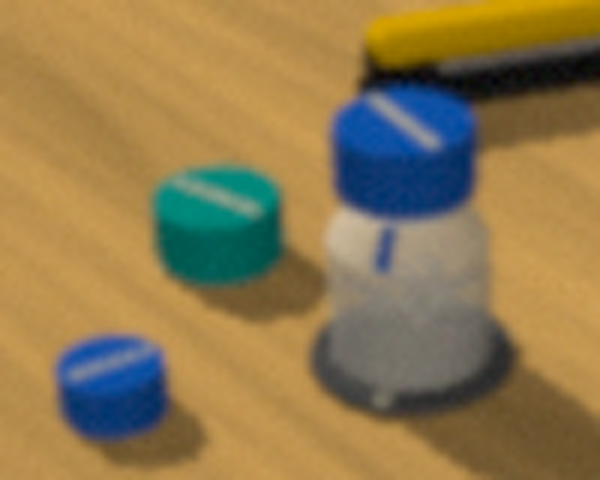

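The crop confirms it: the lid on the jar of clips is blue and larger than the loose blue cap. Next I'll move over the jar for a wrist view.

>>> {"op": "move_arm", "data": {
  "increments": [
    [-10,35,-12,0],
    [-10,70,-24,0],
    [-10,105,-36,0],
    [-10,140,-48,0],
    [-10,171,-60,0],
    [-10,171,-60,0],
    [-10,171,-60,0],
    [-10,171,-60,0]
  ],
  "fingers": 85
}}

```text
time_s: 0.82
ee_pos: [0.5648, 0.1709, 0.2408]
orientation: [-0.0, 0.707, 0.0, 0.707]
contact_force: [0.4, 0.0, 1.3]
grip_width: 0.996
```

```bash
python3 - <<'E'
from h import *
import json
o=r.get_obs();p,d=r.grab_frame("wrist");print(o["ee_pos"],o["orientation"],o["joints"],np.abs(o["joint_vel"]).max())
np.savez("pics/w1.npz",p=p,d=d,pos=o["ee_pos"],q=o["orientation"])
cv2.imwrite("pics/w1.png",p[...,::-1])
C=cam("wrist",o)
b,l=blobs(p,(105,110,40),(128,255,255),40)
for i,s,c in b: print(s,c.round(1),plane(c,.114,C)[0].round(4))
E
```

```text
[0.56476111 0.17088408 0.24080935] [-2.70904147e-04  7.07470055e-01  1.14886984e-04  7.06743259e-01] [ 1.92650067e-01  4.35654870e-01  1.42110985e+00 -2.08970574e-05
  1.28587901e+00  1.92110360e-01] 0.023532399345008306
[ 197   98   42   38 1129] [217.5 116.3] [0.4778 0.2372 0.114 ]
[ 283  141   62   64 2816] [313.5 172.4] [0.561  0.1879 0.114 ]
[478 359  13  17  69] [484.  364.5] [ 0.7486 -0.0276  0.114 ]
```

View pics/w1.png

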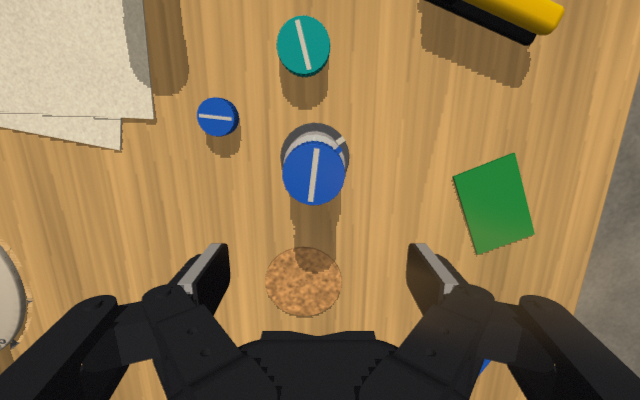

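```bash
python3 - <<'E'
from h import *
D=np.load("pics/w1.npz");o=dict(ee_pos=D["pos"],orientation=D["q"]);p=D["p"];d=D["d"];C=cam("wrist",o)
print("depth lid",d[160,300],d[190,330])
f,cx,cy,W=C
for u,v in((300,160),(330,190),(300,290)):
    z=d[v,u];print((u,v),(W@[ (u-cx)/f*z,(v-cy)/f*z,z,1])[:3].round(4))
h=cv2.cvtColor(p,cv2.COLOR_RGB2HSV)
m=((h[...,1]<70)&(h[...,2]>120)).astype(np.uint8); 
# stripe
k=np.zeros_like(m);cv2.circle(k,(314,172),28,1,-1);ys,xs=np.nonzero(m&k)
P=plane(np.c_[xs,ys],.114,C)[:,:2];u,s,vt=np.linalg.svd(P-P.mean(0));print("stripe",P.mean(0),len(P),np.degrees(np.arctan2(vt[0,1],vt[0,0]))%180)
cv2.imwrite("pics/w1c.png",cv2.resize(p[110:215,265:365],None,fx=5.5,fy=5.5,interpolation=cv2.INTER_CUBIC)[...,::-1])
# side/scene projections of guess
for n in("scene","side"):
    Cn=cam(n);print(n,proj([[.561,.188,.114],[.561,.188,0]],Cn).round(1))
E
```

```text
depth lid 0.27001688 0.27693954
(300, 160) [0.5488 0.1991 0.1136]
(330, 190) [0.5762 0.1714 0.1142]
(300, 290) [ 0.5392 -0.0055  0.0045]
stripe [0.56062449 0.18650526] 283 83.12040677178256
scene [[388.6 166.6]
 [382.8 209.9]]
side [[285.9 154.2]
 [287.5 193.9]]
```

View pics/w1c.png

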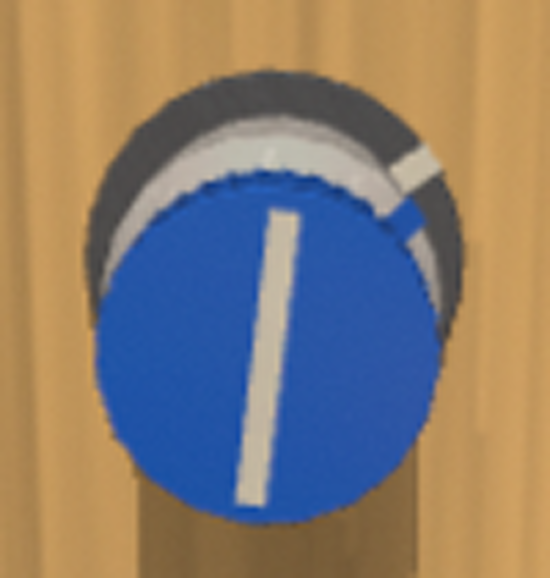

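```bash
python3 - <<'E'
from h import *
for n,u in(("scene",(387.5,168.3)),("side",(287.3,157.2))): print(n,plane(u,.114,cam(n)))
D=np.load("pics/w1.npz");C=cam("wrist",dict(ee_pos=D["pos"],orientation=D["q"]))
g=lambda x,y:(265+x/5.5-.4,110+y/5.5-.4)
print("foot mark",plane(g(420,170),.004,C), "shoulder",plane(g(405,222),.07,C))
print("lid extremes x",plane(g(97,352),.114,C),plane(g(440,352),.114,C),"bottom",plane(g(272,523),.114,C))
h=cv2.cvtColor(D["p"],cv2.COLOR_RGB2HSV)
# coaster: rows 
m=((h[...,0]>5)&(h[...,0]<22)).astype(np.uint8)
print("coaster L,R,bottom,top",plane([(264.5,282),(342.5,282),(303,317.5),(303,247)],.006,C).round(4))
D=np.load("pics/wrist0.npz")
E
```

```text
scene [[0.56461097 0.18100607 0.114     ]]
side [[0.55425243 0.17405269 0.114     ]]
foot mark [[0.59357785 0.20679137 0.004     ]] shoulder [[0.58603617 0.20296008 0.07      ]]
lid extremes x [[0.53241369 0.18671568 0.114     ]] [[0.58934629 0.18677651 0.114     ]] bottom [[0.56138787 0.15703729 0.114     ]]
coaster L,R,bottom,top [[ 0.489   0.0083  0.006 ]
 [ 0.5999  0.0085  0.006 ]
 [ 0.543  -0.0507  0.006 ]
 [ 0.5444  0.0627  0.006 ]]
```

>>> {"op": "move_arm", "data": {
  "increments": [
    [0,5,-2,0.12],
    [0,10,-4,0.24],
    [0,15,-4,0.36],
    [0,15.5,-4,0.48],
    [0,15.5,-4,0.6],
    [0,15.5,-4,0.72],
    [0,15.5,-4,0.84],
    [0,15.5,-4,0.96],
    [0,15.5,-4,1.08],
    [0,15.5,-4,1.2],
    [0,15.5,-4,1.3],
    [0,15.5,-4,1.3],
    [0,15.5,-4,1.3],
    [0,15.5,-4,1.3]
  ]
}}

```text
time_s: 2.03
ee_pos: [0.5612, 0.1853, 0.2407]
orientation: [0.427, 0.564, -0.428, 0.563]
contact_force: [0.3, -0.7, -0.5]
grip_width: 0.996
```

```bash
cat > look.py <<'E'
from h import *
import sys
t=sys.argv[1];z=float(sys.argv[2])
o=r.get_obs();p,d=r.grab_frame("wrist");print(o["ee_pos"],o["joints"].round(3),np.abs(o["joint_vel"]).max().round(4),o["grip_width"],o["time_s"])
M=R.from_quat(o["orientation"]).as_matrix();print(M.round(4))
np.savez(f"pics/{t}.npz",p=p,d=d,pos=o["ee_pos"],q=o["orientation"]);cv2.imwrite(f"pics/{t}.png",p[...,::-1])
C=cam("wrist",o)
b,l=blobs(p,(105,110,40),(128,255,255),300)
h=cv2.cvtColor(p,cv2.COLOR_RGB2HSV)
for i,s,c in b:
    cs,_=cv2.findContours((l==i).astype(np.uint8),cv2.RETR_EXTERNAL,cv2.CHAIN_APPROX_NONE)
    hull=cv2.convexHull(max(cs,key=len));k=np.zeros(p.shape[:2],np.uint8);cv2.fillPoly(k,[hull],1);k=cv2.erode(k,np.ones((7,7)))
    ys,xs=np.nonzero(k&(h[...,1]<90)&(h[...,2]>100))
    e=cv2.fitEllipse(hull)
    P=plane(np.c_[xs,ys],z,C)[:,:2] if len(xs)>20 else None
    print(s,"ellipse c",plane(e[0],z,C)[0].round(4),e[1])
    if P is not None:
        u,sv,vt=np.linalg.svd(P-P.mean(0));print(" stripe",P.mean(0).round(4),len(P),"deg",(np.degrees(np.arctan2(vt[0,1],vt[0,0]))%180).round(1))
E
python3 look.py w2 .114
```

```text
[0.56123131 0.18531    0.24072506] [0.218 0.437 1.419 0.    1.287 1.516] 0.0112 0.9955471212151543 2.0333
[[-1.100e-03  9.629e-01  2.698e-01]
 [-2.000e-04  2.698e-01 -9.629e-01]
 [-1.000e+00 -1.100e-03 -1.000e-04]]
[ 289  148   61   71 2779] ellipse c [0.5654 0.1872 0.114 ] (59.56267166137695, 70.37093353271484)
 stripe [0.5615 0.186 ] 315 deg 79.6
[242 224  34  36 792] ellipse c [0.4948 0.2276 0.114 ] (32.65572738647461, 36.051055908203125)
 stripe [0.4928 0.2276] 80 deg 173.8
```

View pics/w2.png

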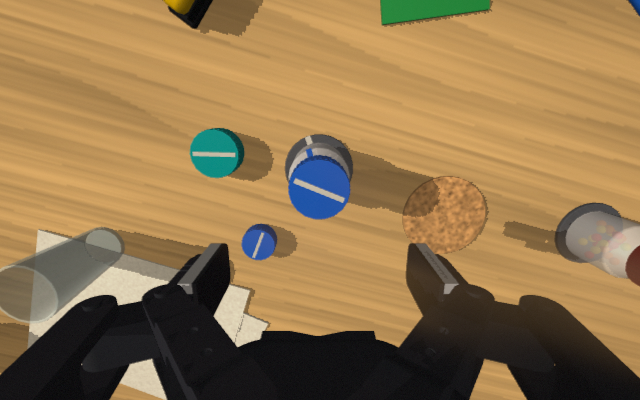

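>>> {"op": "move_arm", "data": {
  "increments": [
    [30,0,-0.7,0],
    [60,0,-0.7,0],
    [90,0,-0.7,0],
    [115,0,-0.7,0],
    [135,0,-0.7,0],
    [150,0,-0.7,0],
    [160,0,-0.7,0],
    [161,0,-0.7,0],
    [161,0,-0.7,0]
  ]
}}

```text
time_s: 2.83
ee_pos: [0.5609, 0.186, 0.0797]
orientation: [0.427, 0.564, -0.428, 0.563]
contact_force: [-0.4, 0.4, 0.4]
grip_width: 0.996
```

>>> {"op": "move_arm", "data": {
  "increments": [
    [0,0,0,0],
    [0,0,0,0],
    [0,0,0,0],
    [0,0,0,0],
    [0,0,0,0],
    [0,0,0,0],
    [0,0,0,0],
    [0,0,0,0]
  ],
  "fingers": 40,
  "newtons": 40
}}

```text
time_s: 3.5
ee_pos: [0.5619, 0.1852, 0.0814]
orientation: [0.427, 0.563, -0.427, 0.564]
contact_force: [-0.1, -10.4, 11.4]
grip_width: 0.675
```

```bash
python3 - <<'E'
from h import *
o=r.get_obs();print(o)
for n in("wrist","scene","side"):
    p,d=r.grab_frame(n)
    a={"wrist":(150,150,490,380),"scene":(300,90,450,230),"side":(200,80,360,215)}[n]
    k=p[a[1]:a[3],a[0]:a[2]];cv2.imwrite(f"pics/g_{n}.png",cv2.resize(k,(k.shape[1]*550//k.shape[1],k.shape[0]*550//k.shape[1]),interpolation=cv2.INTER_CUBIC)[...,::-1])
E
```

```text
{'time_s': 3.5, 'joints': array([ 0.21834311,  0.62604788,  1.58236228, -0.00178147,  0.93229838,
        1.51621352]), 'joint_vel': array([-0.00072726,  0.00091173,  0.0006118 , -0.00105174,  0.00097783,
       -0.00074369]), 'joint_efforts': array([ 5.68004608e+00, -8.20348620e+01, -2.58168679e+01,  2.71557346e+00,
       -8.12511463e-01, -4.20487559e-03]), 'ee_pos': array([0.56189594, 0.18523179, 0.08135671]), 'orientation': array([ 0.42694375,  0.56301002, -0.42712159,  0.56418605]), 'contact_force': array([ -0.09958616, -10.44055984,  11.4114921 ]), 'torque': array([-1.83919547, -0.03763656,  0.04100064]), 'grip_width': 0.6751507032625111}
```

View pics/g_wrist.png

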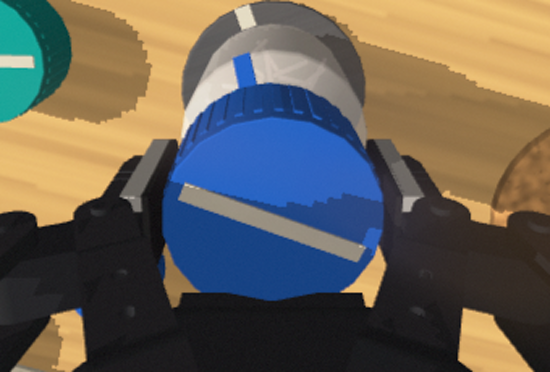

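View pics/g_scene.png

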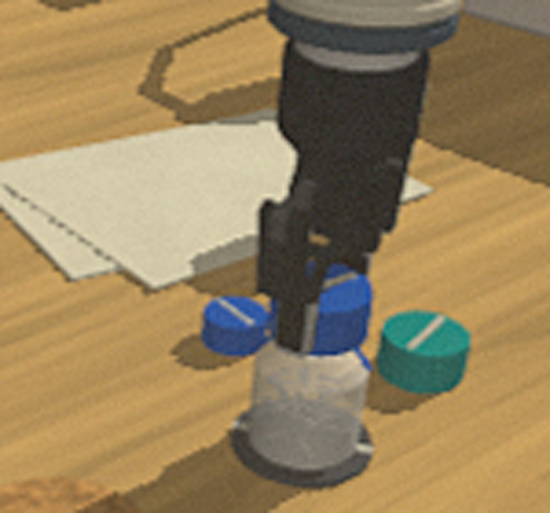

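>>> {"op": "move_arm", "data": {
  "increments": [
    [0,0,0,-0.1],
    [0,0,0,-0.2],
    [0,0,0,-0.3],
    [0,0,0,-0.4],
    [0,0,0,-0.5],
    [0,0,0,-0.6],
    [0,0,0,-0.6]
  ]
}}

```text
time_s: 4.23
ee_pos: [0.5616, 0.1855, 0.0821]
orientation: [0.239, 0.665, -0.239, 0.666]
contact_force: [-3.5, 1.5, 1.4]
grip_width: 0.671
```

```bash
python3 - <<'E'
from h import *
o=r.get_obs();print(o["joints"],o["torque"],o["contact_force"])
p,d=r.grab_frame("wrist")
k=p[150:380,150:490];cv2.imwrite(f"pics/t1.png",cv2.resize(k,(550,372),interpolation=cv2.INTER_CUBIC)[...,::-1])
E
```

```text
[ 2.18630175e-01  6.24773102e-01  1.58251887e+00 -1.24711480e-03
  9.33392163e-01  9.09889711e-01] [ 0.20809643  0.62649428 -0.04090268] [-3.53524086  1.51546526  1.40863583]
```

View pics/t1.png

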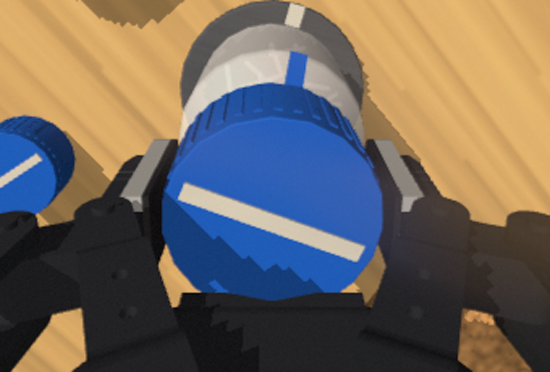

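The lid turns with the gripper and isn't slipping: the stripe is unchanged in the tool view, and the marks have rotated.

>>> {"op": "move_arm", "data": {
  "increments": [
    [0,0,0,-0.1],
    [0,0,0,-0.2],
    [0,0,0,-0.3],
    [0,0,0,-0.4],
    [0,0,0,-0.5],
    [0,0,0,-0.6],
    [0,0,0,-0.7],
    [0,0,0,-0.8],
    [0,0,0,-0.9],
    [0,0,0,-1.0],
    [0,0,0,-1.1],
    [0,0,0,-1.2],
    [0,0,0,-1.3],
    [0,0,0,-1.4],
    [0,0,0,-1.5],
    [0,0,0,-1.6],
    [0,0,0,-1.7],
    [0,0,0,-1.7],
    [0,0,0,-1.7]
  ]
}}

```text
time_s: 5.87
ee_pos: [0.5601, 0.1852, 0.0819]
orientation: [-0.34, 0.621, 0.339, 0.62]
contact_force: [-8.0, -0.4, 0.4]
grip_width: 0.677
```

```bash
python3 look.py t2 .116; python3 - <<'E'
from h import *
o=r.get_obs();print(o["joints"],o["torque"],o["contact_force"])
p=cv2.imread("pics/t2.png")
k=p[150:380,150:490];cv2.imwrite(f"pics/t2c.png",cv2.resize(k,(550,372),interpolation=cv2.INTER_CUBIC))
E
```

```text
[0.56005473 0.1851695  0.08190159] [ 2.190e-01  6.240e-01  1.584e+00 -1.000e-03  9.350e-01 -7.820e-01] 0.0233 0.6771816342909865 5.8667
[[-1.700e-03 -8.421e-01  5.393e-01]
 [-1.600e-03  5.393e-01  8.421e-01]
 [-1.000e+00  6.000e-04 -2.200e-03]]
[ 248    0   73   62 3390] ellipse c [0.4728 0.23   0.116 ] (71.70477294921875, 86.77178955078125)
 stripe [0.4744 0.2298] 359 deg 174.3
[  250   201   137   135 13321] ellipse c [0.5535 0.1893 0.116 ] (136.4029083251953, 149.4951171875)
 stripe [0.5577 0.1862] 1535 deg 24.6
[ 2.18701759e-01  6.24408766e-01  1.58411405e+00 -1.43932816e-03
  9.34980248e-01 -7.80898003e-01] [-0.12466088  1.35359775  0.08874681] [-8.35898743 -1.07938782  0.26566402]
```

View pics/t2c.png

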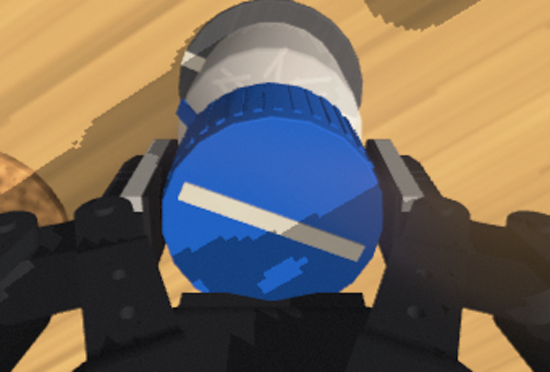

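```bash
python3 - <<'E'
from h import *
D=np.load("pics/t2.npz");C=cam("wrist",dict(ee_pos=D["pos"],orientation=D["q"]))
g=lambda x,y:(150+x*.618,150+y*.618)
a,b=plane([g(180,190),g(363,254)],.1148,C);print(a,b,np.degrees(np.arctan2(*(b-a)[1::-1])))
c=(a+b)/2
for m,z in((g(187,108),.07),(g(191,61),.004)):
    q=plane(m,z,C)[0];v=q-[.5605,.1855,0];print(q,np.degrees(np.arctan2(v[1],v[0])),np.hypot(*v[:2]))
E
```

```text
[0.54149734 0.17153787 0.1148    ] [0.58217382 0.20091098 0.1148    ] 35.83363105896193
[0.5335141  0.16994934 0.07      ] -150.04724955188576 0.031145810602992128
[0.52848976 0.16196925 0.004     ] -143.6803668377955 0.039728474561371734
```

The stripe is at about 36° and the marks are at 30 to 36°, so the lid is loose. Lifting now.

>>> {"op": "move_arm", "data": {
  "increments": [
    [-3,0,0,0],
    [-8,0,0,0],
    [-16,0,0,0],
    [-26,0,0,0],
    [-40,0,0,0],
    [-60,0,0,0],
    [-80,0,0,0],
    [-80,0,0,0],
    [-80,0,0,0]
  ]
}}

```text
time_s: 6.67
ee_pos: [0.5613, 0.1855, 0.164]
orientation: [-0.34, 0.62, 0.338, 0.621]
contact_force: [0.3, -0.5, -0.9]
grip_width: 0.673
```

```bash
python3 - <<'E'
from h import *
o=r.get_obs();print(o["ee_pos"],o["torque"],o["contact_force"],o["grip_width"])
for n in("wrist","scene"):
    p,d=r.grab_frame(n); cv2.imwrite(f"pics/l_{n}.png",p[...,::-1])
E
```

```text
[0.56127898 0.18546098 0.16397178] [ 0.00418913  0.0501431  -0.00598664] [ 0.31507099 -0.47976826 -0.86260048] 0.6730624644252681
```

View pics/l_wrist.png

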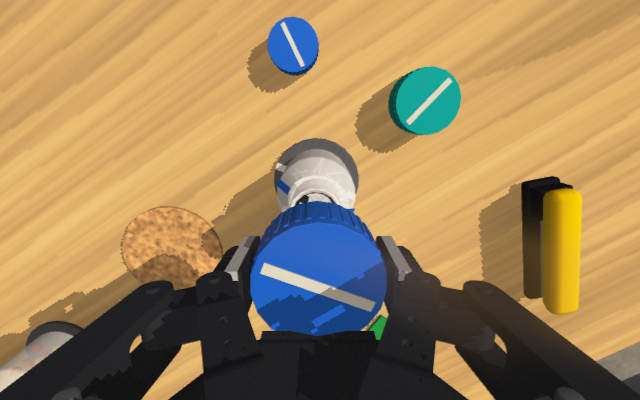

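View pics/l_scene.png

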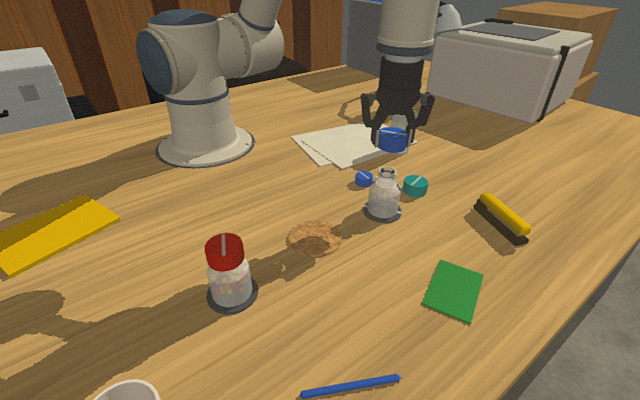

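The scene shows the jar open at (384,190) and the lid held level. Carrying it to the coaster.

>>> {"op": "move_arm", "data": {
  "increments": [
    [0,-14,-27,0],
    [0,-28,-54,0],
    [0,-42,-81,0],
    [0,-56,-108,0],
    [0,-70,-135,0],
    [0,-82,-159,0],
    [0,-82,-159,0],
    [40,-82,-159,0],
    [75,-82,-159,0],
    [105,-82,-159,0],
    [125,-82,-159,0],
    [140,-82,-159,0],
    [148,-82,-159,0],
    [150,-82,-159,0],
    [150,-82,-159,0]
  ]
}}

```text
time_s: 8.02
ee_pos: [0.5429, 0.0071, 0.0121]
orientation: [-0.339, 0.621, 0.339, 0.62]
contact_force: [-1.1, -0.5, 1.0]
grip_width: 0.673
```

```bash
python3 - <<'E'
from h import *
o=r.get_obs();print(o["ee_pos"],o["torque"],o["contact_force"],o["grip_width"],R.from_quat(o["orientation"]).as_matrix().round(4))
C=cam("side")
p,d=r.grab_frame("side"); cv2.imwrite("pics/p_side.png",cv2.resize(p[130:290,230:470],None,fx=3,fy=3)[...,::-1])
p,d=r.grab_frame("wrist"); cv2.imwrite("pics/p_wrist.png",p[...,::-1])
E
```

```text
[0.54290554 0.00706891 0.01211353] [ 0.02235015 -0.03041151 -0.04758942] [-1.05554732 -0.49264852  1.04729374] 0.6731414816230854 [[-0.0022 -0.8416  0.5401]
 [-0.0014  0.5401  0.8416]
 [-1.      0.0011 -0.0024]]
```

View pics/p_side.png

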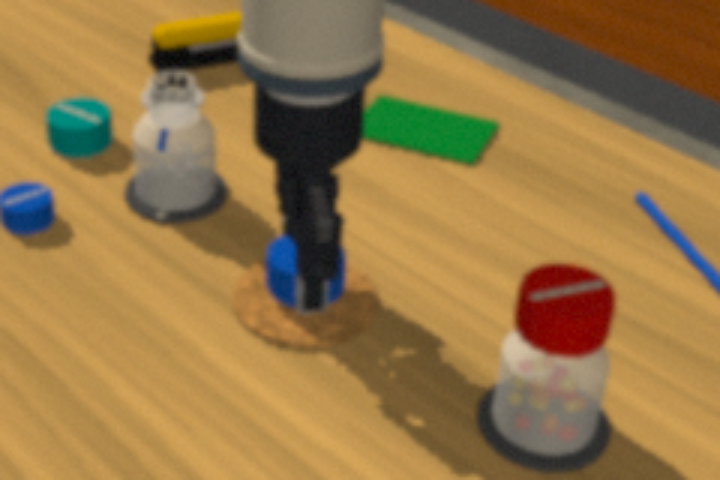

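View pics/p_wrist.png

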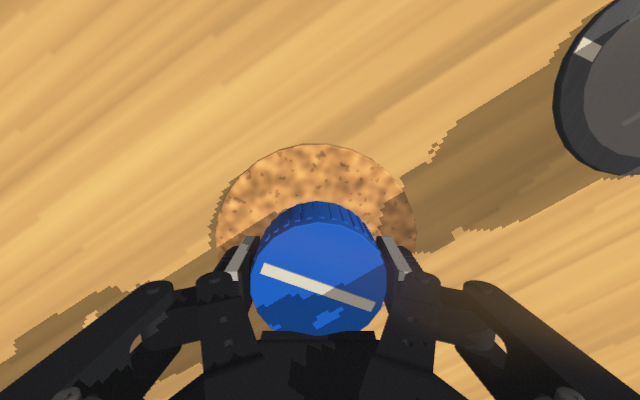

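The side view shows the lid about 8 mm above the coaster, near its middle. Lowering in small steps.

>>> {"op": "move_arm", "data": {
  "increments": [
    [2,0,0,0],
    [4,0,0,0],
    [6,0,0,0],
    [7,0,0,0],
    [7,0,0,0],
    [7,0,0,0]
  ]
}}

```text
time_s: 8.62
ee_pos: [0.5435, 0.0069, 0.0061]
orientation: [-0.339, 0.621, 0.339, 0.62]
contact_force: [0.1, 0.6, -0.5]
grip_width: 0.669
```

>>> {"op": "move_arm", "data": {
  "increments": [
    [1,0,0,0],
    [2,0,0,0],
    [2.5,0,0,0],
    [2.5,0,0,0]
  ]
}}

```text
time_s: 8.95
ee_pos: [0.5436, 0.0069, 0.0038]
orientation: [-0.34, 0.621, 0.339, 0.62]
contact_force: [-1.3, 0.1, 7.2]
grip_width: 0.673
```

Contact with 7 N upward, so the lid is down. Releasing, then retreating straight up.

>>> {"op": "move_arm", "data": {
  "increments": [
    [0,0,0,0],
    [0,0,0,0],
    [0,0,0,0],
    [0,0,0,0],
    [0,0,0,0],
    [0,0,0,0]
  ],
  "fingers": 85
}}

```text
time_s: 9.45
ee_pos: [0.5436, 0.0069, 0.0038]
orientation: [-0.34, 0.621, 0.339, 0.62]
contact_force: [-0.5, 0.3, 0.3]
grip_width: 0.995
```

>>> {"op": "move_arm", "data": {
  "increments": [
    [-5,0,0,0],
    [-20,0,0,0],
    [-45,0,0,0],
    [-80,0,0,0],
    [-120,0,0,0],
    [-150,0,0,0],
    [-150,0,0,0],
    [-150,0,0,0],
    [-150,0,0,0]
  ]
}}

```text
time_s: 10.2
ee_pos: [0.5433, 0.0072, 0.1538]
orientation: [-0.34, 0.621, 0.339, 0.62]
contact_force: [-1.0, 0.2, -0.1]
grip_width: 0.998
```

```bash
python3 look.py e1 .036; python3 - <<'E'
from h import *
print(r.get_obs()["contact_force"])
D=np.load("pics/e1.npz");C=cam("wrist",dict(ee_pos=D["pos"],orientation=D["q"]));f,cx,cy,W=C;d=D["d"]
b,l=blobs(D["p"],(105,110,40),(128,255,255),300)
i=max(b,key=lambda t:t[1][4])[0];v,u=np.nonzero((l==i)&(d>0));z=d[v,u]
P=(W@np.array([(u-cx)/f*z,(v-cy)/f*z,z,np.ones(len(z))]))[:3].T
T=P[P[:,2]>np.percentile(P[:,2],60)-.004]
A=np.linalg.lstsq(np.c_[T[:,:2],np.ones(len(T))],T[:,2],rcond=None)[0];print("top z",np.median(T[:,2]),"slope",A[:2],(T[:,:2].max(0)+T[:,:2].min(0))/2)
p,_=r.grab_frame("side");cv2.imwrite("pics/e_side.png",cv2.resize(p[130:290,230:470],None,fx=3,fy=3)[...,::-1])
E
```

```text
[0.5433068  0.00717338 0.1537625 ] [-0.096  0.472  1.64  -0.002  1.03  -1.095] 0.0246 0.9976507999647989 10.2
[[-2.000e-04 -8.416e-01  5.402e-01]
 [-1.600e-03  5.402e-01  8.416e-01]
 [-1.000e+00 -7.000e-04 -1.500e-03]]
[ 286  158   64   65 2906] ellipse c [0.5426 0.0085 0.036 ] (62.91850280761719, 65.47872924804688)
 stripe [0.5446 0.0068] 323 deg 34.8
[-0.30130031 -0.3230046  -0.77709522]
top z 0.03503787725620311 slope [ 0.00036736 -0.00211159] [0.54489701 0.0070821 ]
```

View pics/e1.png

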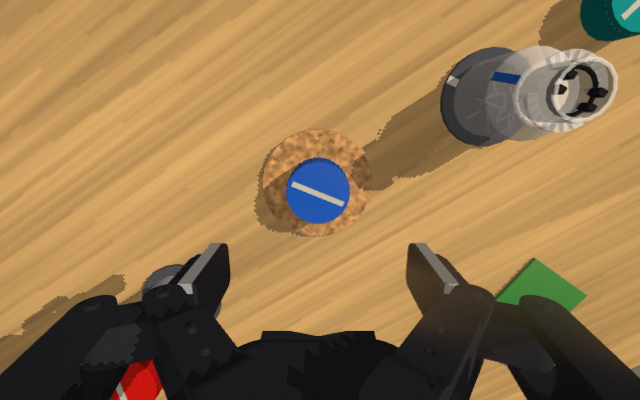

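View pics/e_side.png

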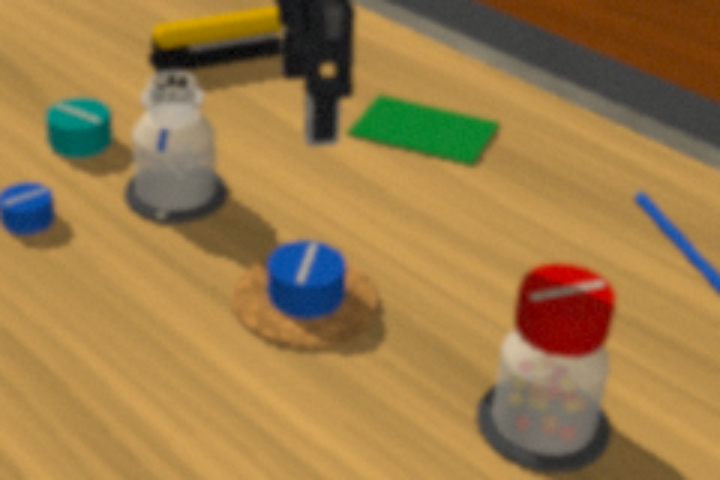

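The lid lies flat in the middle of the coaster at wrist pixel (318,190), stripe up, and the gripper is clear. Handing in.

```bash
python3 -c "
from bench import r
print(r.close_job())"
```

```text
the job is handed in; nothing more can be done
None
```

I unscrewed the blue lid of the paper-clip jar in one grip, about 132° anticlockwise, and lifted it off. I then lowered it onto the middle of the cork coaster until it touched with about 7 N, let go, and backed straight up 150 mm. I handed the job in at about 10 s; it reports no verdict.

**Last checks:**
- **Position:** the lid centre measures about (0.545, 0.007), within about 1 mm of my estimate of the coaster centre.
- **Height and tilt:** the top is at 35 mm, where 36 mm was expected. The slope is below 0.3°, stripe side up.
- **Robot:** the gripper was clear of everything, with forces near zero, and I never went near the red-lidded jar.

**Checks that disagreed:**
- **Stripe angle after turning:** an automatic colour mask read 24.6°, probably thrown off by shadow. The stripe's end points gave 36°, the joint travel 33°, and the jar's marks 30 to 36°. The lid then came off freely.
- **Lid position before the grip:** rough hand picks in the two fixed cameras differed from the wrist camera by up to about 14 mm. I used the wrist camera, and the grip landed within about 1 to 2 mm.

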